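# Fetch the pipe stub from behind the spray cans

## Robot

A 6-joint arm with a two-finger parallel gripper is mounted at the origin on the work surface. World frame = base frame: x ahead of the robot, y to its left, z up, the work surface at z = 0. Lengths are in m, angles in rad, forces in N, time in s.
With the tool pointing down it reaches from about 0.375 to 0.975 m from the base axis. Payload 3.8 kg.
Tool frame: the origin (TCP) lies midway between the tips of the shut fingers; the grasp point (between the pads) lies grasp_offset behind it (grasp_offset is the distance from the TCP to the grasp point, in m); z points along the fingers, y is the line along which they close (so a half turn about z gives the same grasp; the last joint's range is limited). The gripper opens to 88 mm and grips with 3 to 60 N. Pads are 18 mm wide; open, the fingers measure 123 mm over their backs; the gripper's body (75 mm by 187 mm) begins 45 mm behind the grasp point.
Start: joints at [-1.19, 0.264, 1.604, -0, 1.274, -0.037], TCP at [0.274, -0.617, 0.201] pointing down, gripper open.
Joint ranges: [-2.63, 2.63], [-0.94, 2.18], [0.31, 2.57], [-1.31, 4.45], [0, 2.66], [-2.55, 2.55]. Speed limits (rad/s): [2.57, 2.57, 3.14, 3.14, 3.14, 3.14].

## Interface

Orientations are given as a 3x3 rotation matrix whose columns are the frame's x, y, z axes.
In Python, from station import * gives the robot as it stands. The module is installed in compiled form; this text tells all that it offers.
- The arm moves only by the shell command python3 -m inch 'ROWS' [OPENING] [FORCE]. ROWS is JSON, a list that holds one entry, the list of rows, each a list of 6 numbers: the shift along the tool's x, y, z in units of 0.02 m (1.0 is 0.02 m), then the turn, a rotation vector about the tool's x, y, z in units of pi/2 rad (1.0 is pi/2 rad). In form: [[[dx, dy, dz, wx, wy, wz], ...]]. A call has exactly 5 rows; each row shifts and turns the commanded pose from where the row before left it, along the tool's axes as they then stand; what a row does not reach is not made up. A row lasts 1/10 s, in which the tool goes at most 50 mm and 8.59 degrees, less where a joint would pass 70% of its speed; a pose out of reach is approached as far as the arm can. A call with a number of a shift or a turn outside -1 to 1 is refused whole. A call with a gripper value outside its range is refused whole. OPENING is the closure, from 0 (fully open) to 1 (shut), set as the call begins (- or left out, the last holds). The fingers move at their own pace and stop on an object; FORCE is the grip in N (left out, the last holds). Time passes only in rows, so rows that do not move let the fingers close, or fill a call up. It gives the time, the measured TCP pose, the force, the opening and the grip force at its end, in the units of the state.
- state(): the state, without advancing time (a new reading comes with each control period).
- grab_frame(name): name is "scene" or "side" or "wrist"; returns the picture (384x512x3 uint8, red, green, blue); there is no depth.
- get_calibration(name): a dict with "mtx" (3x3 intrinsics, pixels), "R" (3x3) and "t" (3): a world point X has camera coordinates R X + t. Camera axes: x right, y down, z forward; pixel columns grow to the right and rows downward; lengths in m; the calibration is good to about 2 mm. A picture is of the moment at which its call begins: read the wrist's pose just before it. get_calibration takes no time and is no camera call; for the wrist camera it gives the pose at the moment of the call.
- hand_in(): hands the job in; it is judged then, once.
The state is a dict: "time": time; "joint_positions": joint angles; "dq": joint speeds; "effort": joint torques, N m; "position": TCP position; "eef_rot": TCP orientation; "contact_force": force on the tool from outside, world axes, zero at the start; "ft_torque": the same for the moment, N m; "gripper_width": opening from 0.0 (shut) to 1.0 (fully open); "grasp_force": force on a finger pad.
Only numpy, scipy, OpenCV 4.12 (cv2) and the standard library are available. Lean on these libraries where they do the work, as an engineer would, in place of code of your own. Each camera call takes 0.05 s, during which the arm holds its last target. There are 200 camera calls.

## Task

The short steel pipe stub at the back of the blue bin is hemmed in by three spray cans: take all three out and stand them upright on the black rubber mat, then stand the stub upright over the bore in the top of the welded steel box, centred on the bore. With the stub in place, put every can back upright on the very spot in the bin where it stood at the start. Set each thing down rather than dropping it, let nothing fall over, and leave the red welding magnet and the long purple electrode box alone.

Things in the scene. Friction and masses are not known exactly. Their poses are not given: they have to be found in the camera images.
- can_red: Aerosol can with red body (pale label band) and red cap, standing. Body 50 mm diameter up to 112 mm, then a cap 41 mm in diameter; 150 mm tall in all, about 0.25 kg. Origin: centre of its underside; z up along the can.
- can_yellow: Aerosol can with yellow body (pale label band) and yellow cap, standing. Body 50 mm diameter up to 112 mm, then a cap 41 mm in diameter; 150 mm tall in all, about 0.25 kg. Origin: centre of its underside; z up along the can.
- can_green: Aerosol can with green body (pale label band) and green cap, standing. Body 50 mm diameter up to 112 mm, then a cap 41 mm in diameter; 150 mm tall in all, about 0.25 kg. Origin: centre of its underside; z up along the can.
- stub: Cut pipe stub, bare steel, open at both ends, standing on end: 48 mm outside diameter, 39 mm bore, 45 mm tall, about 0.17 kg. Origin: centre of its lower end; z up along the pipe. It stands at the bin's back with a can close on its left, its right and in front (7 mm gaps, 56 mm centre to centre); they are taller, so the gripper cannot get down to it until they are gone.
- bin: Open sheet-steel bench bin, blue, fixed: 160 mm deep (x) by 210 mm wide (y), floor 3 mm above the bench, back (+x) and side walls 50 mm high and 3 mm thick, front (-x) lip 12 mm high. Origin: centre of its underside. The stub stands near (40, 0) mm in its frame, the cans near (40, 56), (40, -56) and (-16, 0) mm; which can is where varies.
- mat: Flat black rubber mat, fixed, the side area for the cans: 140 mm (x) by 270 mm (y), 4 mm thick. Origin: centre of its underside, so its top is at z = 4 mm in its frame.
- weldment: Welded box of dark steel plate on a 180 by 180 by 8 mm base plate, fixed: the box is 130 mm by 130 mm and its flat top is 138 mm above the bench, with a 38 mm round bore through the middle of the top plate. A 48 mm pipe nozzle sticks out 40 mm from its -x side. Origin: centre of the base plate's underside, straight below the bore; z up.
- magnet: Red triangular welding magnet (square) with steel edges lying on the bench, 95 by 95 by 20 mm. Origin: at its middle, at bench level. Bystander, not to be disturbed.
- rod_box: Purple and light blue electrode carton lying on the bench, 65 mm (x) by 350 mm (y) by 30 mm high. Origin: centre of its underside. Bystander, not to be disturbed.
Not all that is in view belongs to the job. Of the things that look like the can_yellow, the smaller one is meant.

How it is judged:
By the outcome, as a careful person would: the job done as asked, in the order asked, and still so for the second after the job is handed in, with the robot touching nothing.
It also fails if it takes over 150 s, if anything falls off the work surface, if the arm or the gripper's body presses on something with over 40 N, if the wrist force passes 120 N, or if a joint passes its speed limit or range.

## Working session

There is one attempt and no reset: what is moved stays moved. The work goes in short steps, Python scripts to look and compute and a shell command to move; the robot and the scene stay as the last step left them, time stands still between calls to the robot, and variables do not carry over. Pictures are saved under pics/ and viewed, at most 14 in all, crops included, and the job is handed in when it is done.

```bash
mkdir -p pics; python3 - <<'E'
from station import *
import cv2
s=state(); print({k:(v if not hasattr(v,'round') else v) for k,v in s.items()})
for n in("scene","side"):
    cv2.imwrite(f"pics/{n}0.png",grab_frame(n)[:,:,::-1]); c=get_calibration(n); print(n,c)
try: print(grasp_offset)
except Exception as e: print(e)
E
```

```text
{'time': 0.0, 'joint_positions': array([-1.18988092e+00,  2.64746816e-01,  1.60535359e+00, -2.40188465e-05,
        1.27369819e+00, -3.69097413e-02]), 'dq': array([-1.33385533e-03,  4.60275157e-04, -3.64418786e-04, -1.29463545e-05,
       -4.19997058e-04, -7.65110458e-04]), 'effort': array([-7.66116318e-04, -5.02109063e+01, -3.56875277e+01,  7.29709351e-02,
        2.93699896e-02, -2.06368813e-04]), 'position': array([ 0.273589  , -0.61620853,  0.19980339]), 'eef_rot': array([[ 9.13970760e-01,  4.05779180e-01, -8.41424468e-04],
       [ 4.05780048e-01, -9.13968486e-01,  2.03929225e-03],
       [ 5.84668896e-05, -2.20528675e-03, -9.99997567e-01]]), 'contact_force': array([-0.67329045, -0.70829794, -0.24588818]), 'ft_torque': array([ 0.01557375,  0.0058585 , -0.03557217]), 'grasp_force': 0.0, 'gripper_width': 1.0018236973717758}
scene {'mtx': array([[388.4772052 ,   0.        , 249.91110825],
       [  0.        , 388.4772052 , 184.91734807],
       [  0.        ,   0.        ,   1.        ]]), 'R': array([[ 0.63340813,  0.77356142, -0.01992143],
       [ 0.50587151, -0.43342491, -0.74581289],
       [-0.58556652,  0.46232627, -0.66585755]]), 't': array([-0.35942054, -0.26000658,  1.37620881])}
side {'mtx': array([[437.13109899,   0.        , 257.3144332 ],
       [  0.        , 437.13109899, 187.06693466],
       [  0.        ,   0.        ,   1.        ]]), 'R': array([[-0.81858182, -0.57411673, -0.01771409],
       [-0.36141868,  0.53879404, -0.76097143],
       [ 0.44643067, -0.61651518, -0.64854351]]), 't': array([0.46749796, 0.24637433, 1.01797571])}
0.0187
```

View pics/scene0.png

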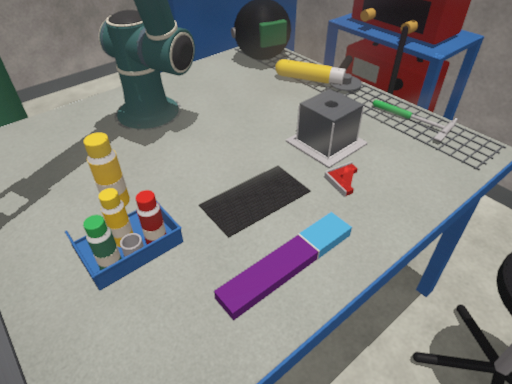

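View pics/side0.png

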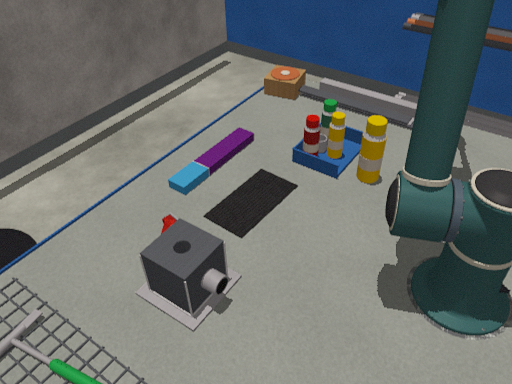

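Both views show the bin with three cans and the stub. In scene: green (98,240), small yellow (115,215), red (150,215), stub (131,243). Could be mistaken for can_yellow: the big yellow can outside the bin at scene (105,170) / side (372,150), and the yellow cylinder at scene (310,70). The smaller one, inside the bin, at scene (115,215) / side (337,135), is the one meant.

```bash
cat > h.py <<'E'
from station import *
import numpy as np, cv2
def ray(c,p):
    d=c["R"].T@np.linalg.solve(c["mtx"],[p[0],p[1],1.]); return -c["R"].T@c["t"],d
def onz(c,p,z):
    o,d=ray(c,p); return o+d*(z-o[2])/d[2]
def proj(c,X):
    q=c["mtx"]@(c["R"]@np.array(X)+c["t"]); return q[:2]/q[2]
def tri(ps):
    A=np.zeros((3,3));b=np.zeros(3)
    for c,p in ps:
        o,d=ray(c,p); d/=np.linalg.norm(d); M=np.eye(3)-np.outer(d,d); A+=M;b+=M@o
    return np.linalg.solve(A,b)
def to(x,y,z,yaw=None):
    "shift in tool units to get to world TCP x,y,z"
    s=state(); d=s["eef_rot"].T@(np.array([x,y,z])-s["position"]); return np.round(d/0.02,2)
E
python3 - <<'E'
from h import *
np.set_printoptions(precision=4,suppress=True)
S=get_calibration("scene");D=get_calibration("side")
print("cams",-S["R"].T@S["t"],-D["R"].T@D["t"])
for n,z,a,b in [("green",.153,(95,221),(330,103)),("yellow",.153,(109,193),(338,116)),("red",.153,(146,195),(313,119)),("stub",.048,(131,240),(322,139)),
  ("bore",.138,(332,103),(182,246)),("bigyel",.2,(97,138),(376,121))]:
    print(n,onz(S,a,z),onz(D,b,z),tri([(S,a),(D,b)]))
for p in [(201,206),(277,169),(309,190),(233,232)]: print("mat",onz(S,p,.004))
for p in [(265,172),(298,186),(240,233),(206,214)]: print("matD",onz(D,p,.004))
for p in [(66,228),(104,280),(182,236),(180,228)]: print("bin",onz(S,p,.0))
for p in [(328,215),(351,233),(235,312),(217,292)]: print("rod",onz(S,p,.03))
print("mag",onz(S,(343,178),.02))
im=grab_frame("scene")[170:300,50:200]; cv2.imwrite("pics/crop0.png",cv2.resize(im,None,fx=4,fy=4,interpolation=2)[:,:,::-1])
E
```

```text
cams [ 1.1651 -0.4709  0.7153] [0.0173 0.7633 0.856 ]
green [ 0.5533 -0.3831  0.153 ] [ 0.5458 -0.3718  0.153 ] [ 0.5494 -0.3816  0.148 ]
yellow [ 0.4938 -0.3269  0.153 ] [ 0.4886 -0.3151  0.153 ] [ 0.4911 -0.3248  0.1486]
red [ 0.5515 -0.269   0.153 ] [ 0.5434 -0.2583  0.153 ] [ 0.547  -0.2668  0.1479]
stub [ 0.5481 -0.3279  0.048 ] [ 0.537  -0.3198  0.048 ] [ 0.5414 -0.3271  0.0417]
bore [0.5364 0.3364 0.138 ] [0.5343 0.3362 0.138 ] [0.5354 0.3364 0.1375]
bigyel [ 0.3521 -0.2802  0.2   ] [ 0.357  -0.2771  0.2   ] [ 0.3563 -0.2797  0.2005]
mat [ 0.5204 -0.1259  0.004 ]
mat [0.5371 0.1257 0.004 ]
mat [0.6592 0.131  0.004 ]
mat [ 0.6454 -0.1168  0.004 ]
matD [ 0.6255 -0.1196  0.004 ]
matD [ 0.505  -0.1188  0.004 ]
matD [0.5334 0.1345 0.004 ]
matD [0.6565 0.1293 0.004 ]
bin [ 0.3625 -0.4244  0.    ]
bin [ 0.5699 -0.415  -0.    ]
bin [ 0.5727 -0.2169  0.    ]
bin [ 0.5473 -0.2068  0.    ]
rod [0.7704 0.0793 0.03  ]
rod [0.8435 0.0767 0.03  ]
rod [ 0.8301 -0.2517  0.03  ]
rod [ 0.7713 -0.2524  0.03  ]
mag [0.6967 0.2223 0.02  ]
```

View pics/crop0.png

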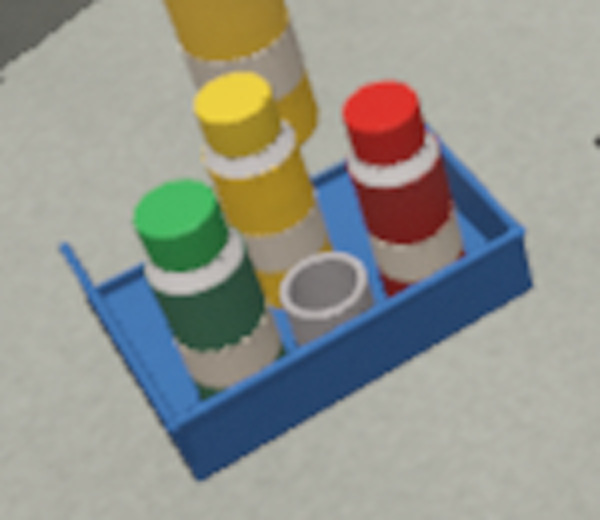

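The crop (scaled 4x) shows green (180,210), small yellow (235,100) and red (382,105) around the grey stub (325,285). The large yellow can stands outside the bin behind them. I choose the small one in the bin and will now go above the bin for a wrist view.

```bash
python3 -m inch '[[[0,0,-1,0,0,0.0886],[0,0,-1,0,0,0.0886],[0,0,-1,0,0,0.0886],[0,0,-1,0,0,0],[0,0,-1,0,0,0]]]' 0 30
python3 -m inch '[[[1,-1,0,0,0,0],[1,-1,0,0,0,0],[1,-1,0,0,0,0],[1,-1,0,0,0,0],[1,-1,0,0,0,0]]]'
python3 -m inch '[[[1,-1,0,0,0,0],[1,-1,0,0,0,0],[1,-1,0,0,0,0],[1,-1,0,0,0,0],[1,-1,0,0,0,0]]]'
python3 -m inch '[[[0,-1,0,0,0,0],[0,-1,0,0,0,0],[0,-1,0,0,0,0],[0,-1,0,0,0,0],[0,-0.5,0,0,0,0]]]'
python3 - <<'E'
from h import *
np.set_printoptions(precision=4,suppress=True)
c=get_calibration("wrist"); s=state(); print(s["position"],s["eef_rot"],-c["R"].T@c["t"],c)
cv2.imwrite("pics/w1.png",grab_frame("wrist")[:,:,::-1])
E
```

```text
time: 0.65
position: [0.2737, -0.6166, 0.3013]
eef_rot: [[1.0, 0.0, -0.0], [0.0, -1.0, 0.001], [-0.0, -0.001, -1.0]]
contact_force: [-0.0, 0.9, 0.3]
gripper_width: 1.002
grasp_force: 0.0
time: 1.15
position: [0.3744, -0.5159, 0.3006]
eef_rot: [[1.0, 0.0, -0.0], [0.0, -1.0, 0.001], [-0.0, -0.001, -1.0]]
contact_force: [0.5, -0.2, -0.7]
gripper_width: 1.003
grasp_force: 0.0
time: 1.65
position: [0.4744, -0.4158, 0.3006]
eef_rot: [[1.0, 0.0, -0.001], [0.0, -1.0, 0.0], [-0.001, -0.0, -1.0]]
contact_force: [-0.4, -0.6, -0.6]
gripper_width: 0.999
grasp_force: 0.0
time: 2.15
position: [0.4732, -0.325, 0.3015]
eef_rot: [[1.0, 0.001, 0.0], [0.001, -1.0, -0.0], [0.0, 0.0, -1.0]]
contact_force: [0.0, -0.7, 0.1]
gripper_width: 1.0
grasp_force: 0.0
[ 0.4732 -0.325   0.3015] [[ 1.      0.0007  0.0004]
 [ 0.0007 -1.     -0.    ]
 [ 0.0004  0.     -1.    ]] [ 0.5439 -0.3247  0.4854] {'mtx': array([[280.6468,   0.    , 255.889 ],
       [  0.    , 280.6468, 191.5888],
       [  0.    ,   0.    ,   1.    ]]), 'R': array([[ 0.    , -1.    , -0.0001],
       [-0.9617, -0.    ,  0.274 ],
       [-0.274 ,  0.0001, -0.9617]]), 't': array([-0.3247,  0.39  ,  0.6159])}
```

View pics/w1.png

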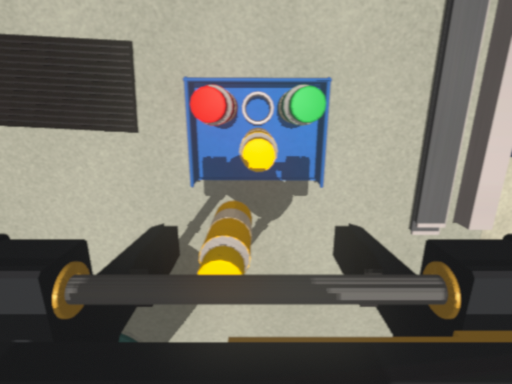

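The wrist view shows caps red (210,104), green (308,104), yellow (259,153), the stub ring at (259,108), and the big can at (222,240) outside the bin. I'll measure these by colour contours.

```bash
cat >> h.py <<'E'
def cap(im,p,tol=30):
    "circle of like-coloured region at seed pixel"
    m=np.zeros((im.shape[0]+2,im.shape[1]+2),np.uint8)
    cv2.floodFill(im.copy(),m,p,0,(tol,)*3,(tol,)*3,4|cv2.FLOODFILL_MASK_ONLY|cv2.FLOODFILL_FIXED_RANGE|(255<<8))
    k,_=cv2.findContours(m[1:-1,1:-1],cv2.RETR_EXTERNAL,cv2.CHAIN_APPROX_NONE)
    return cv2.fitEllipse(max(k,key=cv2.contourArea))
E
python3 - <<'E'
from h import *
np.set_printoptions(precision=4,suppress=True)
c=get_calibration("wrist"); im=cv2.imread("pics/w1.png")
for n,p in [("red",(207,104)),("green",(310,104)),("yellow",(259,156))]:
    for t in (20,30,45):
        e=cap(im,p,t); print(n,t,np.round(e[0],1),np.round(e[1],1),onz(c,e[0],.153))
g=im[85:132,240:278]; sat=g.max(2).astype(int)-g.min(2)
m=((sat<40)&(g.max(2)>120)).astype(np.uint8); k,_=cv2.findContours(m,cv2.RETR_EXTERNAL,cv2.CHAIN_APPROX_NONE)
e=cv2.fitEllipse(max(k,key=cv2.contourArea)); p=(e[0][0]+240,e[0][1]+85); print("stub",p,e[1],onz(c,p,.048))
# bin blue
b=((im[:,:,0]>90)&(im[:,:,2]<60)).astype(np.uint8); k,_=cv2.findContours(b,cv2.RETR_EXTERNAL,cv2.CHAIN_APPROX_NONE)
q=max(k,key=cv2.contourArea).reshape(-1,2); tl=q[(q[:,0]-0+q[:,1]).argmin()];tr=q[(q[:,0]-q[:,1]).argmax()]
print("bin back top corners",onz(c,tl,.05),onz(c,tr,.05))
print("mat right corners",onz(c,(132,42),.004),onz(c,(138,131),.004))
E
```

```text
red 20 [207.6 103.6] [31.8 34.1] [ 0.5528 -0.2692  0.153 ]
red 30 [207.5 103.9] [32.8 35. ] [ 0.5525 -0.2691  0.153 ]
red 45 [207.5 103.8] [33.3 35.5] [ 0.5526 -0.2691  0.153 ]
green 20 [307.9 103.5] [30.7 33.2] [ 0.553  -0.3826  0.153 ]
green 30 [307.9 103.5] [31.4 33.8] [ 0.5529 -0.3827  0.153 ]
green 45 [308.  103.6] [32.3 34.9] [ 0.5529 -0.3827  0.153 ]
yellow 20 [258.9 155.4] [24.4 29.9] [ 0.4941 -0.3274  0.153 ]
yellow 30 [258.7 153.6] [27.9 30.3] [ 0.4962 -0.3272  0.153 ]
yellow 45 [258.6 153.5] [28.5 30.9] [ 0.4963 -0.3271  0.153 ]
stub (257.3531265258789, 107.87468910217285) (30.84894371032715, 32.5047721862793) [ 0.5495 -0.3259  0.048 ]
bin back top corners [ 0.4745 -0.2428  0.05  ] [ 0.4746 -0.4051  0.05  ]
mat right corners [ 0.6478 -0.1317  0.004 ] [ 0.5127 -0.1255  0.004 ]
```

```bash
python3 -m inch '[[[0.23,0.02,1,0,0,0],[0.23,0.02,1,0,0,0],[0.23,0.02,1,0,0,0],[0.23,0.02,1,0,0,0],[0.22,0.02,1,0,0,0]]]' >/dev/null
python3 -m inch '[[[0,0,1,0,0,0],[0,0,1,0,0,0],[0,0,1,0,0,0],[0,0,0.7,0,0,0],[0,0,0.4,0,0,0]]]'
python3 -m inch '[[[0,0,0,0,0,0],[0,0,0,0,0,0],[0,0,0,0,0,0],[0,0,0,0,0,0],[0,0,0,0,0,0]]]' 1 25
python3 -m inch '[[[0,0,0,0,0,0],[0,0,0,0,0,0],[0,0,0,0,0,0],[0,0,0,0,0,0],[0,0,0,0,0,0]]]'
```

```text
time: 3.2
position: [0.4958, -0.3287, 0.1176]
eef_rot: [[1.0, -0.0, -0.002], [-0.0, -1.0, 0.001], [-0.002, -0.001, -1.0]]
contact_force: [-0.6, -0.1, 0.2]
gripper_width: 0.997
grasp_force: 0.0
time: 3.7
position: [0.497, -0.3292, 0.1199]
eef_rot: [[1.0, 0.0, 0.001], [0.0, -1.0, -0.001], [0.001, 0.001, -1.0]]
contact_force: [0.0, 0.0, 0.8]
gripper_width: 0.565
grasp_force: 0.0
time: 4.2
position: [0.4966, -0.3288, 0.119]
eef_rot: [[1.0, 0.0, -0.0], [0.0, -1.0, 0.0], [-0.0, -0.0, -1.0]]
contact_force: [0.1, -0.4, 0.5]
gripper_width: 0.11
grasp_force: 0.0
```

```bash
python3 - <<'E'
from h import *
np.set_printoptions(precision=4,suppress=True)
s=state(); print(s["gripper_width"],s["grasp_force"],s["time"])
a=grab_frame("wrist"); b=grab_frame("scene")[150:300,40:240]
a=cv2.resize(a,(400,300)); b=cv2.resize(b,(400,300)); cv2.imwrite("pics/w2.png",np.hstack([a,b])[:,:,::-1])
E
```

```text
0.11040637012065933 0.0 4.2
```

View pics/w2.png

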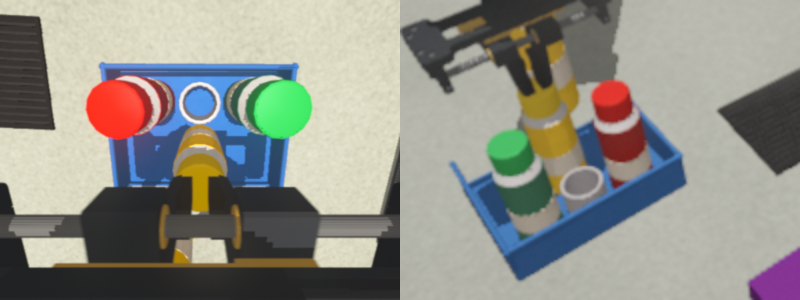

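```bash
python3 - <<'E'
from h import *
np.set_printoptions(precision=1,suppress=True)
S=get_calibration("scene");D=get_calibration("side");s=state();p=s["position"]
out=[]
for n,c in(("scene",S),("side",D)):
    im=grab_frame(n)[:,:,::-1].copy(); q=proj(c,p); a=proj(c,[.4965,-.327,.153]); print(n,q,a)
    x,y=np.int32(a); x0,y0=x-33,y-35; w=cv2.resize(im[y0:y0+75,x0:x0+66],None,fx=6,fy=6,interpolation=2)
    cv2.circle(w,tuple(np.int32((q-[x0,y0])*6)),5,(255,0,255),2);cv2.circle(w,tuple(np.int32((a-[x0,y0])*6)),5,(255,255,0),2); out.append(w)
cv2.imwrite("pics/w3.png",np.hstack(out))
E
```

```text
scene [112.7 205.4] [109.5 193.7]
side [336.6 122.7] [337.5 113.6]
```

View pics/w3.png

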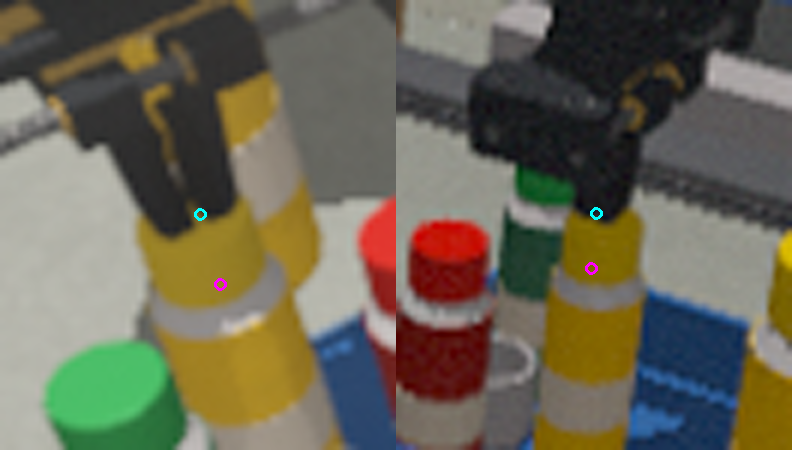

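```bash
python3 - <<'E'
from h import *
S=get_calibration("scene");D=get_calibration("side")
print(tri([(S,(105.2,197.2)),(D,(338.5,114.3))]), state()["position"])
for n,p in [("scene",(110,205)),]:pass
a=grab_frame("scene")[:,:,::-1].copy(); 
for n,X in (("green",[.553,-.3827,.153]),("red",[.5526,-.269,.153])): 
    e=cap(a,tuple(int(v) for v in np.round(proj(S,X))),30); print(n,e[0],proj(S,X))
b=grab_frame("side")[:,:,::-1].copy()
for n,X in (("red",[.5526,-.269,.153]),("green",[.553,-.3827,.153])):
    e=cap(b,tuple(int(v) for v in np.round(proj(D,X))),30); print(n,e[0],proj(D,X))
E
```

```text
[ 0.49566166 -0.3364521   0.14691691] [ 0.49659999 -0.32887137  0.11908424]
green (93.21243286132812, 221.78469848632812) [ 95.12135639 220.82455382]
red (144.55455017089844, 196.21725463867188) [146.23893073 195.26878073]
red (312.6614074707031, 117.62336730957031) [312.10873516 116.56655968]
green (340.0279846191406, 84.92678833007812) [329.61827804 100.94992984]
```

```bash
python3 -m inch '[[[0,0,0,0,0,0],[0,0,0,0,0,0],[0,0,0,0,0,0],[0,0,0,0,0,0],[0,0,0,0,0,0]]]' 1 25 | tail -2
python3 -m inch '[[[0,0,0,0,0,0],[0,0,0,0,0,0],[0,0,0,0,0,0],[0,0,0,0,0,0],[0,0,0,0,0,0]]]' 0 >/dev/null
python3 -m inch '[[[0,0,0,0,0,0],[0,0,0,0,0,0],[0,0,0,0,0,0],[0,0,0,0,0,0],[0,0,0,0,0,0]]]' | tail -2
python3 - <<'E'
from h import *
out=[]
for n in("scene","side"):
    c=get_calibration(n); im=grab_frame(n)[:,:,::-1].copy(); p=state()["position"];a=proj(c,p)
    x,y=np.int32(a); x0,y0=x-33,y-45; w=cv2.resize(im[y0:y0+75,x0:x0+66],None,fx=6,fy=6,interpolation=2)
    for d in(-.052,.052): cv2.circle(w,tuple(np.int32((proj(c,p+[0,d,0])-[x0,y0])*6)),5,(255,0,255),2)
    out.append(w)
cv2.imwrite("pics/w4.png",np.hstack(out))
E
```

```text
gripper_width: 0.003
grasp_force: 0.0
gripper_width: 0.885
grasp_force: 0.0
```

View pics/w4.png

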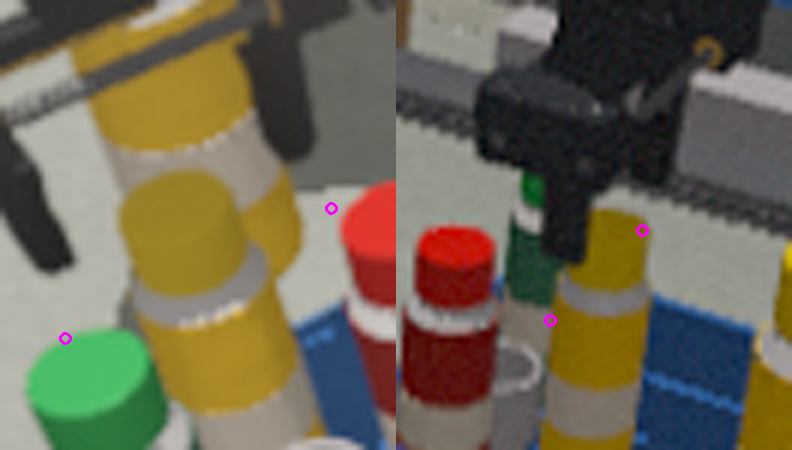

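```bash
python3 - <<'E'
from h import *
S=get_calibration("scene");D=get_calibration("side"); p=state()["position"]; print(p,state()["gripper_width"])
def o(c): x,y=np.int32(proj(c,p)); return np.array([x-33,y-45])
r=o(S)+np.array([290,158])/6; l=o(S)+np.array([53,268])/6; q=o(D)+np.array([567-396,262])/6
print("tri right",tri([(S,r),(D,q)]))
for x in(p[0],):   # intersect scene rays with plane x=p.x
    for t in(l,r):
        O,d=ray(S,t); print(O+d*(x-O[0])/d[0])
    O,d=ray(D,q); print("side", O+d*(x-O[0])/d[0])
W=get_calibration("wrist"); print("tips in wrist px if at TCP z:",proj(W,p+[0,.052,0]),"30 higher",proj(W,p+[0,.052,.03]))
im=grab_frame("wrist"); cv2.imwrite("pics/w5.png",im[:,:,::-1])
E
```

```text
[ 0.49657416 -0.32884879  0.11909258] 0.9798955629606224
tri right [ 0.49517696 -0.28582624  0.14926954]
[ 0.49657416 -0.3755652   0.15116205]
[ 0.49657416 -0.28608258  0.15028156]
side [ 0.49657416 -0.28921574  0.14714026]
tips in wrist px if at TCP z: [181.96906141 216.73182334] 30 higher [169.2253753  234.86477086]
```

View pics/w5.png

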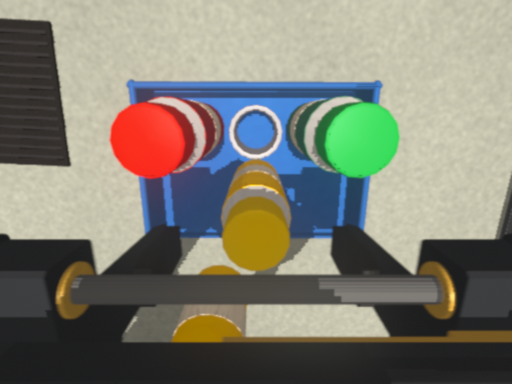

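The tips really sit about 30 mm higher than the reported TCP (triangulated at z≈0.150, against 0.119 reported). They closed above the cap without touching it. I'll go 30 mm lower and grip again.

```bash
python3 -m inch '[[[0,-0.05,0.4,0,0,0],[0,-0.05,0.4,0,0,0],[0,0,0.4,0,0,0],[0,0,0.3,0,0,0],[0,0,0,0,0,0]]]'
python3 -m inch '[[[0,0,0,0,0,0],[0,0,0,0,0,0],[0,0,0,0,0,0],[0,0,0,0,0,0],[0,0,0,0,0,0]]]' 1 25 |tail -2
python3 -m inch '[[[0,0,0,0,0,0],[0,0,0,0,0,0],[0,0,0,0,0,0],[0,0,0,0,0,0],[0,0,0,0,0,0]]]'
```

```text
time: 6.65
position: [0.4955, -0.3261, 0.0873]
eef_rot: [[1.0, 0.0, -0.002], [0.0, -1.0, 0.002], [-0.002, -0.002, -1.0]]
contact_force: [0.2, 0.9, -0.3]
gripper_width: 0.997
grasp_force: 0.0
gripper_width: 0.573
grasp_force: 0.0
time: 7.65
position: [0.4967, -0.3271, 0.0893]
eef_rot: [[1.0, 0.0, 0.0], [0.0, -1.0, -0.0], [0.0, 0.0, -1.0]]
contact_force: [0.2, -0.4, 1.8]
gripper_width: 0.458
grasp_force: 25.0
```

```bash
python3 -m inch '[[[0,0,-0.3,0,0,0],[0,0,-0.7,0,0,0],[0,0,-1,0,0,0],[0,0,-1,0,0,0],[0,0,-1,0,0,0]]]' | tail -3
python3 -m inch '[[[0,0,-1,0,0,0],[0,0,-1,0,0,0],[0,0,-1,0,0,0],[0,0,-1,0,0,0],[0,0,-1,0,0,0]]]' | tail -3
python3 -m inch '[[[0.1,-0.5,0,0,0,0],[0.2,-1,0,0,0,0],[0.2,-1,0,0,0,0],[0.2,-1,0,0,0,0],[0.2,-1,0,0,0,0]]]' >/dev/null
python3 -m inch '[[[0.2,-1,0,0,0,0],[0.2,-1,0,0,0,0],[0.2,-1,0,0,0,0],[0.2,-1,0,0,0,0],[0.2,-1,0,0,0,0]]]' >/dev/null
python3 -m inch '[[[0.2,-1,0,0,0,0],[0.2,-1,0,0,0,0],[0.2,-1,0,0,0,0],[0.2,-1,0,0,0,0],[0.2,-1,0,0,0,0]]]' >/dev/null
python3 -m inch '[[[0.2,-1,0,0,0,0],[0.2,-1,0,0,0,0],[0.2,-1,0,0,0,0],[0.2,-1,0,0,0,0],[0.2,-1,0,0,0,0]]]' >/dev/null
python3 -m inch '[[[0.2,-1,0,0,0,0],[0.2,-0.45,0,0,0,0],[0.1,0,0,0,0,0],[0,0,0,0,0,0],[0,0,0,0,0,0]]]'
```

```text
contact_force: [0.5, -0.1, -1.8]
gripper_width: 0.46
grasp_force: 25.0
contact_force: [-0.4, 0.3, -3.0]
gripper_width: 0.457
grasp_force: 25.0
time: 11.15
position: [0.5842, 0.0914, 0.2689]
eef_rot: [[1.0, -0.0, -0.001], [-0.0, -1.0, -0.0], [-0.001, 0.0, -1.0]]
contact_force: [-0.1, -0.1, -2.7]
gripper_width: 0.458
grasp_force: 25.0
```

```bash
python3 -m inch '[[[0,0,0.5,0,0,0],[0,0,1,0,0,0],[0,0,1,0,0,0],[0,0,1,0,0,0],[0,0,1,0,0,0]]]' >/dev/null
python3 -m inch '[[[0,0,1,0,0,0],[0,0,1,0,0,0],[0,0,1,0,0,0],[0,0,0.8,0,0,0],[0,0,0.3,0,0,0]]]'
python3 -m inch '[[[0,0,0.1,0,0,0],[0,0,0.1,0,0,0],[0,0,0.05,0,0,0],[0,0,0.05,0,0,0],[0,0,0,0,0,0]]]'
```

```text
time: 12.15
position: [0.5826, 0.0914, 0.0945]
eef_rot: [[1.0, -0.0, -0.004], [-0.0, -1.0, -0.001], [-0.004, 0.001, -1.0]]
contact_force: [0.2, -0.2, -2.5]
gripper_width: 0.461
grasp_force: 25.0
time: 12.65
position: [0.5848, 0.0922, 0.0917]
eef_rot: [[1.0, 0.0, 0.001], [0.0, -1.0, 0.0], [0.001, -0.0, -1.0]]
contact_force: [0.8, 0.7, -2.5]
gripper_width: 0.459
grasp_force: 25.0
```

```bash
for i in 1; do python3 -m inch '[[[0,0,0.04,0,0,0],[0,0,0.03,0,0,0],[0,0,0,0,0,0],[0,0,0,0,0,0],[0,0,0,0,0,0]]]'|grep -E "pos|cont"; done
python3 -m inch '[[[0,0,0.03,0,0,0],[0,0,0.02,0,0,0],[0,0,0,0,0,0],[0,0,0,0,0,0],[0,0,0,0,0,0]]]' |grep -E "pos|cont"
```

```text
position: [0.585, 0.0922, 0.0903]
contact_force: [0.2, -0.5, 2.0]
position: [0.5856, 0.0922, 0.0902]
contact_force: [-0.7, 0.2, 6.5]
```

```bash
python3 -m inch '[[[0,0,0,0,0,0],[0,0,0,0,0,0],[0,0,0,0,0,0],[0,0,0,0,0,0],[0,0,0,0,0,0]]]' 0 |tail -2
python3 -m inch '[[[0,0,-0.5,0,0,0],[0,0,-1,0,0,0],[0,0,-1,0,0,0],[0,0,-1,0,0,0],[0,0,-0.5,0,0,0]]]' >/dev/null
python3 -m inch '[[[-0.1,1,0,0,0,0],[-0.1,1,0,0,0,0],[-0.1,1,0,0,0,0],[-0.1,1,0,0,0,0],[-0.1,1,0,0,0,0]]]' >/dev/null
python3 -m inch '[[[-0.1,1,0,0,0,0],[-0.1,1,0,0,0,0],[-0.1,1,0,0,0,0],[-0.1,1,0,0,0,0],[-0.1,1,0,0,0,0]]]' >/dev/null
python3 -m inch '[[[-0.1,1,0,0,0,0],[-0.1,1,0,0,0,0],[-0.1,1,0,0,0,0],[-0.1,1,0,0,0,0],[-0.1,1,0,0,0,0]]]' >/dev/null
python3 -m inch '[[[-0.1,1,0,0,0,0],[-0.05,1,0,0,0,0],[0,1,0,0,0,0],[0,0,0,0,0,0],[0,0,0,0,0,0]]]' 
python3 - <<'E'
from h import *
print(to(.5525,-.269,.0885))
E
```

```text
gripper_width: 0.886
grasp_force: 0.0
time: 16.65
position: [0.5515, -0.268, 0.1685]
eef_rot: [[1.0, -0.001, -0.0], [-0.001, -1.0, 0.001], [-0.0, -0.001, -1.0]]
contact_force: [-0.2, 0.2, 0.0]
gripper_width: 1.0
grasp_force: 0.0
[0.05 0.05 4.  ]
```

```bash
python3 -m inch '[[[0.05,0.05,1,0,0,0],[0,0,1,0,0,0],[0,0,1,0,0,0],[0,0,0.7,0,0,0],[0,0,0.3,0,0,0]]]' >/dev/null
python3 -m inch '[[[0,0,0,0,0,0],[0,0,0,0,0,0],[0,0,0,0,0,0],[0,0,0,0,0,0],[0,0,0,0,0,0]]]' 1 25 |grep pos
python3 -m inch '[[[0,0,0,0,0,0],[0,0,0,0,0,0],[0,0,0,0,0,0],[0,0,0,0,0,0],[0,0,0,0,0,0]]]' | grep -vE "eef"
python3 -m inch '[[[0,0,-0.3,0,0,0],[0,0,-0.7,0,0,0],[0,0,-1,0,0,0],[0,0,-1,0,0,0],[0,0,-1,0,0,0]]]' | tail -3
python3 -m inch '[[[0,0,-1,0,0,0],[0,0,-1,0,0,0],[0,0,-1,0,0,0],[0,0,-1,0,0,0],[0,0,-1,0,0,0]]]' | tail -3
python3 -m inch '[[[0.1,-0.5,0,0,0,0],[0.1,-1,0,0,0,0],[0.1,-1,0,0,0,0],[0.1,-1,0,0,0,0],[0.1,-1,0,0,0,0]]]' >/dev/null
python3 -m inch '[[[0.1,-1,0,0,0,0],[0.1,-1,0,0,0,0],[0.1,-1,0,0,0,0],[0.1,-1,0,0,0,0],[0.1,-1,0,0,0,0]]]' >/dev/null
python3 -m inch '[[[0.2,-1,0,0,0,0],[0.2,-1,0,0,0,0],[0.2,-1,0,0,0,0],[0,-1,0,0,0,0],[0,0,0,0,0,0]]]'
python3 - <<'E'
from h import *
print(to(.584,.002,.0903))
E
```

```text
position: [0.553, -0.2691, 0.0895]
time: 18.15
position: [0.5529, -0.2692, 0.0891]
contact_force: [-0.2, -1.5, 2.4]
gripper_width: 0.459
grasp_force: 25.0
contact_force: [0.4, -0.1, -1.4]
gripper_width: 0.456
grasp_force: 25.0
contact_force: [-0.6, -0.4, -1.8]
gripper_width: 0.458
grasp_force: 25.0
time: 20.65
position: [0.5835, 0.0042, 0.2674]
eef_rot: [[1.0, 0.003, -0.002], [0.003, -1.0, 0.002], [-0.002, -0.002, -1.0]]
contact_force: [0.2, -0.5, -2.0]
gripper_width: 0.456
grasp_force: 25.0
[0.04 0.12 8.86]
```

```bash
python3 -m inch '[[[0,0,0.5,0,0,0],[0,0.1,1,0,0,0],[0,0,1,0,0,0],[0,0,1,0,0,0],[0,0,1,0,0,0]]]' >/dev/null
python3 -m inch '[[[0,0,1,0,0,0],[0,0,1,0,0,0],[0,0,1,0,0,0],[0,0,0.8,0,0,0],[0,0,0.3,0,0,0]]]' >/dev/null
python3 -m inch '[[[0,0,0.1,0,0,0],[0,0,0.05,0,0,0],[0,0,0,0,0,0],[0,0,0,0,0,0],[0,0,0,0,0,0]]]' |grep -E "pos|cont"
python3 -m inch '[[[0,0,0.05,0,0,0],[0,0,0.04,0,0,0],[0,0,0,0,0,0],[0,0,0,0,0,0],[0,0,0,0,0,0]]]' |grep -E "pos|cont"
```

```text
position: [0.5851, -0.0008, 0.0946]
contact_force: [0.2, -0.1, -2.5]
position: [0.5845, -0.0008, 0.0919]
contact_force: [0.9, 0.9, -2.4]
```

```bash
python3 -m inch '[[[0,0,0.05,0,0,0],[0,0,0.03,0,0,0],[0,0,0,0,0,0],[0,0,0,0,0,0],[0,0,0,0,0,0]]]' |grep -E "pos|cont"
python3 -m inch '[[[0,0,0.03,0,0,0],[0,0,0.02,0,0,0],[0,0,0,0,0,0],[0,0,0,0,0,0],[0,0,0,0,0,0]]]' |grep -E "pos|cont"
```

```text
position: [0.5845, -0.0008, 0.0903]
contact_force: [-1.1, 0.4, -1.6]
position: [0.5851, -0.0009, 0.09]
contact_force: [0.0, -0.1, 4.3]
```

```bash
python3 -m inch '[[[0,0,0,0,0,0],[0,0,0,0,0,0],[0,0,0,0,0,0],[0,0,0,0,0,0],[0,0,0,0,0,0]]]' 0 |tail -2
python3 -m inch '[[[0,0,-0.5,0,0,0],[0,0,-1,0,0,0],[0,0,-1,0,0,0],[0,0,-1,0,0,0],[0,0,-0.5,0,0,0]]]' >/dev/null
python3 -m inch '[[[-0.1,1,0,0,0,0],[-0.1,1,0,0,0,0],[-0.1,1,0,0,0,0],[-0.1,1,0,0,0,0],[-0.1,1,0,0,0,0]]]' >/dev/null
python3 -m inch '[[[-0.1,1,0,0,0,0],[-0.1,1,0,0,0,0],[-0.1,1,0,0,0,0],[-0.1,1,0,0,0,0],[-0.1,1,0,0,0,0]]]' >/dev/null
python3 -m inch '[[[-0.1,1,0,0,0,0],[-0.1,1,0,0,0,0],[-0.1,1,0,0,0,0],[-0.1,1,0,0,0,0],[-0.1,1,0,0,0,0]]]' >/dev/null
python3 -m inch '[[[-0.1,1,0,0,0,0],[0,1,0,0,0,0],[0,1,0,0,0,0],[0,1,0,0,0,0],[0,0.1,0,0,0,0]]]' >/dev/null
python3 -m inch '[[[0,0,0,0,0,0],[0,0,0,0,0,0],[0,0,0,0,0,0],[0,0,0,0,0,0],[0,0,0,0,0,0]]]' | grep pos
python3 - <<'E'
from h import *
print(to(.553,-.3827,.0885))
E
```

```text
gripper_width: 0.89
grasp_force: 0.0
position: [0.5528, -0.3822, 0.1695]
[0.01 0.02 4.05]
```

```bash
python3 -m inch '[[[0,0,1,0,0,0],[0,0,1,0,0,0],[0,0,1,0,0,0],[0,0,0.7,0,0,0],[0,0,0.33,0,0,0]]]' >/dev/null
python3 -m inch '[[[0,0,0,0,0,0],[0,0,0,0,0,0],[0,0,0,0,0,0],[0,0,0,0,0,0],[0,0,0,0,0,0]]]' 1 25 |grep pos
python3 -m inch '[[[0,0,0,0,0,0],[0,0,0,0,0,0],[0,0,0,0,0,0],[0,0,0,0,0,0],[0,0,0,0,0,0]]]' | grep -vE "eef"
python3 -m inch '[[[0,0,-0.3,0,0,0],[0,0,-0.7,0,0,0],[0,0,-1,0,0,0],[0,0,-1,0,0,0],[0,0,-1,0,0,0]]]' | tail -3
python3 -m inch '[[[0,0,-1,0,0,0],[0,0,-1,0,0,0],[0,0,-1,0,0,0],[0,0,-1,0,0,0],[0,0,-1,0,0,0]]]' | tail -3
python3 -m inch '[[[0.1,-0.5,0,0,0,0],[0.1,-1,0,0,0,0],[0.1,-1,0,0,0,0],[0.1,-1,0,0,0,0],[0.1,-1,0,0,0,0]]]' >/dev/null
python3 -m inch '[[[0.1,-1,0,0,0,0],[0.1,-1,0,0,0,0],[0.1,-1,0,0,0,0],[0.1,-1,0,0,0,0],[0.1,-1,0,0,0,0]]]' >/dev/null
python3 -m inch '[[[0.2,-1,0,0,0,0],[0.2,-1,0,0,0,0],[0.2,-1,0,0,0,0],[0,-1,0,0,0,0],[0,-1,0,0,0,0]]]'>/dev/null
python3 -m inch '[[[0,-0.15,0.5,0,0,0],[0,0,1,0,0,0],[0,0,1,0,0,0],[0,0,1,0,0,0],[0,0,1,0,0,0]]]' >/dev/null
python3 -m inch '[[[0,0,1,0,0,0],[0,0,1,0,0,0],[0,0,1,0,0,0],[0,0,0.8,0,0,0],[0,0,0.3,0,0,0]]]' >/dev/null
python3 -m inch '[[[0,0,0.1,0,0,0],[0,0,0.05,0,0,0],[0,0,0,0,0,0],[0,0,0,0,0,0],[0,0,0,0,0,0]]]' |grep -E "pos|cont"
python3 -m inch '[[[0,0,0.05,0,0,0],[0,0,0.05,0,0,0],[0,0,0,0,0,0],[0,0,0,0,0,0],[0,0,0,0,0,0]]]' |grep -E "pos|cont"
```

```text
position: [0.553, -0.3832, 0.0896]
time: 28.65
position: [0.5529, -0.3833, 0.0892]
contact_force: [-0.3, -0.7, 3.0]
gripper_width: 0.459
grasp_force: 25.0
contact_force: [-0.1, -0.3, -3.1]
gripper_width: 0.455
grasp_force: 25.0
contact_force: [0.0, 0.3, -3.0]
gripper_width: 0.459
grasp_force: 25.0
position: [0.5852, -0.09, 0.0946]
contact_force: [0.3, -0.3, -2.6]
position: [0.5845, -0.0898, 0.0916]
contact_force: [0.3, 0.2, -2.6]
```

```bash
python3 -m inch '[[[0,0,0.04,0,0,0],[0,0,0.03,0,0,0],[0,0,0,0,0,0],[0,0,0,0,0,0],[0,0,0,0,0,0]]]' |grep -E "pos|cont"
python3 -m inch '[[[0,0,0.02,0,0,0],[0,0,0,0,0,0],[0,0,0,0,0,0],[0,0,0,0,0,0],[0,0,0,0,0,0]]]' |grep -E "pos|cont"
python3 -m inch '[[[0,0,0,0,0,0],[0,0,0,0,0,0],[0,0,0,0,0,0],[0,0,0,0,0,0],[0,0,0,0,0,0]]]' 0 |tail -2
python3 -m inch '[[[0,0,-0.5,0,0,0],[0,0,-1,0,0,0],[0,0,-1,0,0,0],[0,0,-1,0,0,0],[0,0,-0.5,0,0,0]]]' >/dev/null
python3 -m inch '[[[-0.5,1,-0.6,0,0,0],[-0.5,1,-0.6,0,0,0],[-0.5,1,-0.6,0,0,0],[-0.5,1,-0.6,0,0,0],[-0.5,1,-0.6,0,0,0]]]' >/dev/null
python3 -m inch '[[[-0.5,1,-0.6,0,0,0],[-0.5,1,-0.6,0,0,0],[-0.5,1,-0.6,0,0,0],[-0.5,1,-0.6,0,0,0],[-0.5,1,-0.6,0,0,0]]]' >/dev/null
python3 -m inch '[[[-0.55,1,-0.6,0,0,0],[0,0.75,0,0,0,0],[0,0,0,0,0,0],[0,0,0,0,0,0],[0,0,0,0,0,0]]]' | grep pos
python3 - <<'E'
from h import *
c=get_calibration("wrist"); im=grab_frame("wrist"); cv2.imwrite("pics/w6.png",im[:,:,::-1]); im=im[:,:,::-1]
s=state(); print(s["position"],s["time"])
x,y=np.int32(proj(c,[.55,-.326,.048])); print(x,y)
g=im[y-24:y+24,x-24:x+24]; sat=g.max(2).astype(int)-g.min(2)
m=((sat<40)&(g.max(2)>120)).astype(np.uint8); k,_=cv2.findContours(m,cv2.RETR_EXTERNAL,cv2.CHAIN_APPROX_NONE)
e=cv2.fitEllipse(max(k,key=cv2.contourArea)); p=(e[0][0]+x-24,e[0][1]+y-24); print("stub",p,e[1],onz(c,p,.048))
b=grab_frame("side")[:,:,::-1]; cv2.imwrite("pics/s6.png",b)
both=np.hstack([cv2.resize(im,(400,300)),cv2.resize(b,(400,300))]); cv2.imwrite("pics/b6.png",both)
E
```

```text
position: [0.5845, -0.0898, 0.0903]
contact_force: [-0.3, -0.6, -2.1]
position: [0.5847, -0.0899, 0.0901]
contact_force: [-0.7, -0.3, -0.4]
gripper_width: 0.891
grasp_force: 0.0
position: [0.4737, -0.3238, 0.3008]
[ 0.47370389 -0.32378687  0.30090584] 36.7
257 107
stub (np.float64(259.1560363769531), np.float64(107.8208999633789)) (30.67433738708496, 32.611812591552734) [ 0.5493209 -0.3278606  0.048    ]
```

View pics/b6.png

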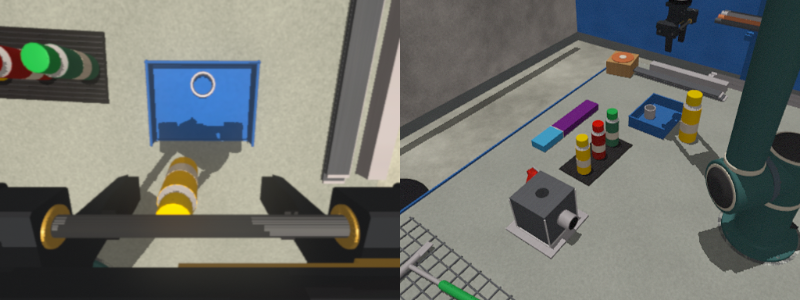

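Cans all stand on the mat (wrist crop: green at (35,57), red (10,65); side crop: yellow, red, green at (583,155),(598,145),(613,130)), and the stub stands alone in the bin at (203,84). Next I go down to the stub.

```bash
python3 -m inch '[[[0.75,0.03,0.5,0,0,0],[0.75,0.03,1,0,0,0],[0.75,0.03,1,0,0,0],[0.75,0.03,1,0,0,0],[0.78,0.04,1,0,0,0]]]' >/dev/null
python3 -m inch '[[[0,0,1,0,0,0],[0,0,1,0,0,0],[0,0,1,0,0,0],[0,0,1,0,0,0],[0,0,1,0,0,0]]]' >/dev/null
python3 -m inch '[[[0,0,1,0,0,0],[0,0,1,0,0,0],[0,0,1,0,0,0],[0,0,0.5,0,0,0],[0,0,0.2,0,0,0]]]' | grep -E "pos|cont"
python3 - <<'E'
from h import *
print(to(.5494,-.327,-.019))
c=get_calibration("wrist"); im=grab_frame("wrist")[:,:,::-1]
a=grab_frame("side")[:,:,::-1]; D=get_calibration("side"); x,y=np.int32(proj(D,[.55,-.327,.05]))
cv2.imwrite("pics/b7.png",np.hstack([cv2.resize(im,(400,300)),cv2.resize(a[y-45:y+45,x-60:x+60],(400,300))]))
E
```

```text
position: [0.5487, -0.3268, 0.0356]
contact_force: [0.3, 0.3, 0.5]
[0.04 0.01 2.73]
```

View pics/b7.png

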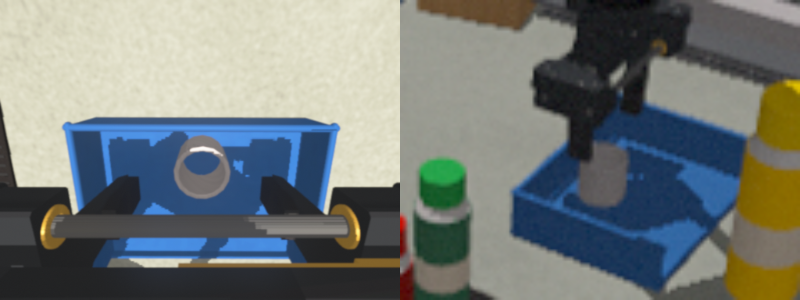

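The fingers straddle the stub, with their tips above its rim and clear of the bin walls. I continue down.

```bash
python3 -m inch '[[[0.04,0,0.8,0,0,0],[0,0,0.8,0,0,0],[0,0,0.6,0,0,0],[0,0,0.3,0,0,0],[0,0,0.2,0,0,0]]]' | grep -E "pos|cont"
python3 -m inch '[[[0,0,0,0,0,0],[0,0,0,0,0,0],[0,0,0,0,0,0],[0,0,0,0,0,0],[0,0,0,0,0,0]]]' 1 25 |grep -E "pos|cont"
python3 -m inch '[[[0,0,0,0,0,0],[0,0,0,0,0,0],[0,0,0,0,0,0],[0,0,0,0,0,0],[0,0,0,0,0,0]]]' | grep -vE "eef"
```

```text
position: [0.5492, -0.3276, -0.0175]
contact_force: [-0.3, 0.1, -0.3]
position: [0.5503, -0.3283, -0.0156]
contact_force: [-1.4, -0.1, 0.5]
time: 39.85
position: [0.5503, -0.3282, -0.0156]
contact_force: [-0.1, 0.2, 3.9]
gripper_width: 0.542
grasp_force: 25.0
```

```bash
python3 -m inch '[[[0,0,-0.3,0,0,0],[0,0,-0.7,0,0,0],[0,0,-1,0,0,0],[0,0,-1,0,0,0],[0,0,-1,0,0,0]]]' | tail -3
python3 -m inch '[[[0,0,-1,0,0,0],[0,0,-1,0,0,0],[0,0,-1,0,0,0],[0,0,-1,0,0,0],[0,0,-1,0,0,0]]]' | tail -3
python3 -m inch '[[[0,-0.5,-1,0,0,0],[0,-1,-1,0,0,0],[0,-1,-1,0,0,0],[0,-1,0,0,0,0],[0,-1,0,0,0,0]]]' >/dev/null
python3 -m inch '[[[0,-1,0,0,0,0],[0,-1,0,0,0,0],[0,-1,0,0,0,0],[0,-1,0,0,0,0],[0,-1,0,0,0,0]]]' >/dev/null
python3 -m inch '[[[0,-1,0,0,0,0],[0,-1,0,0,0,0],[0,-1,0,0,0,0],[0,-1,0,0,0,0],[0,-1,0,0,0,0]]]' >/dev/null
python3 -m inch '[[[0,-1,0,0,0,0],[0,-1,0,0,0,0],[0,-1,0,0,0,0],[0,-1,0,0,0,0],[0,-1,0,0,0,0]]]' >/dev/null
python3 -m inch '[[[-0.5,-1,0,0,0,0],[-0.5,-1,0,0,0,0],[-0.5,-1,0,0,0,0],[-0.5,-1,0,0,0,0],[-0.5,-1,0,0,0,0]]]' >/dev/null
python3 -m inch '[[[-0.5,-1,0,0,0,0],[-0.5,-1,0,0,0,0],[-0.5,-1,0,0,0,0],[-0.5,-1,0,0,0,0],[0,-1,0,0,0,0]]]' >/dev/null
python3 -m inch '[[[0,-1,0,0,0,0],[0,-1,0,0,0,0],[0,-1,0,0,0,0],[0,-0.5,0,0,0,0],[0,0,0,0,0,0]]]' >/dev/null
python3 -m inch '[[[0,0,0,0,0,0],[0,0,0,0,0,0],[0,0,0,0,0,0],[0,0,0,0,0,0],[0,0,0,0,0,0]]]'
python3 - <<'E'
from h import *
im=grab_frame("wrist")[:,:,::-1]; cv2.imwrite("pics/w8.png",im); c=get_calibration("wrist"); print(proj(c,[.535,.336,.138]))
E
```

```text
contact_force: [1.0, -0.3, -1.6]
gripper_width: 0.54
grasp_force: 25.0
contact_force: [-0.5, -0.8, -1.8]
gripper_width: 0.539
grasp_force: 25.0
time: 44.85
position: [0.46, 0.3315, 0.2241]
eef_rot: [[1.0, -0.0, 0.0], [-0.0, -1.0, 0.0], [0.0, -0.0, -1.0]]
contact_force: [0.7, -0.6, -1.8]
gripper_width: 0.542
grasp_force: 25.0
[251.42671113 106.65750105]
```

View pics/w8.png

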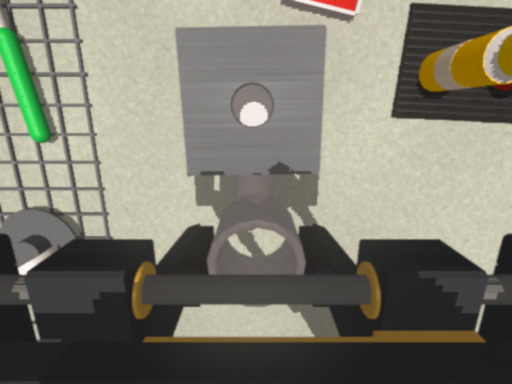

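The bore shows at (252,105) in the box top, and the held stub's rim at about (256,262). Now to compute the offset between them.

```bash
python3 - <<'E'
from h import *
np.set_printoptions(precision=4,suppress=True)
c=get_calibration("wrist"); im=cv2.imread("pics/w8.png"); g=cv2.cvtColor(im,cv2.COLOR_BGR2GRAY)
print("row105",g[105,222:284]); print("col252",g[76:136,252])
print("rim col256 ",g[185:262,256]); print("row 262", g[258,198:222], g[258,290:314])
w=g[75:137,222:284]; med=int(np.median(g[60:150,200:215])); print(med)
m=(cv2.absdiff(w,np.full_like(w,med))>18).astype(np.uint8); m=cv2.morphologyEx(m,cv2.MORPH_OPEN,np.ones((3,3)))
k,_=cv2.findContours(m,cv2.RETR_EXTERNAL,cv2.CHAIN_APPROX_NONE); h=cv2.convexHull(max(k,key=cv2.contourArea)); e=cv2.fitEllipse(h)
p=(e[0][0]+222,e[0][1]+75); print("bore",p,e[1],onz(c,p,.138))
q=[onz(c,p,.138) for p in((177,27),(326,26),(320.5,175),(187,175))]; print("corners",np.array(q),np.mean(q,0))
S=get_calibration("scene");D=get_calibration("side")
E
```

```text
row105 [134 135 135 136 135 135 136 133 120 103 110 123 127 127 127 127 127 127
 128 127 134 161 203 223 228 235 239 240 239 239 239 239 239 239 239 239
 240 238 232 227 221 193 152 130 126 126 125 125 125 121 108 111 125 134
 137 136 136 136 136 136 136 135]
col252 [128 130 130 129 128 126 111  97 106 123 127 127 125 125 125 123 124 126
 127 126 126 126 127 129 130 163 225 239 239 239 239 239 238 238 239 238
 238 238 240 240 239 240 240 238 238 236 236 236 237 227 169 125 123 126
 126 126 126 125 124 126]
rim col256  [118 117 116 117 117 116 116 114 112 110 109 108 108 107 106 107 108 108
 103 100  99  98  99 100 101 102 101 100 100 100 101 101 100 100 105 116
 123 123 120 118 116 115 128 163 191 198 197 195 194 192 194 194 194 194
 196 192 169 140 125 113 108 106 105 104 104 102 100 102 105 107 106 103
 102 103 103 103 102]
row 262 [ 42  41  41  41  41  41  41  44  58  86 107 114 114 113 112 113 113 111
 103  96  94  94  95  95] [ 96  95  95  96  96  99 106 112 116 117 117 116 117 111  92  64  46  41
  40  39  40  39  40  40]
130
bore (253.07001113891602, 113.86550903320312) (25.73834228515625, 29.266504287719727) [0.5286 0.3345 0.138 ]
corners [[0.6004 0.3994 0.138 ]
 [0.601  0.2718 0.138 ]
 [0.4706 0.2684 0.138 ]
 [0.4707 0.3997 0.138 ]] [0.5357 0.3348 0.138 ]
```

```bash
python3 - <<'E'
from h import *
np.set_printoptions(precision=4,suppress=True)
c=get_calibration("wrist"); p=state()["position"]; zt=p[2]+.0636
a=onz(c,(252,82.7),.138);b=onz(c,(252,126.2),.138);l=onz(c,(231.3,104.7),.138);r=onz(c,(272.7,104.7),.138)
print("bore x",a[0],b[0],(a+b)[0]/2,"d",a[0]-b[0],"y",(l+r)[1]/2,"d",(l-r)[1])
f=onz(c,(256,219.5),zt);L=onz(c,(206.8,258),zt);R=onz(c,(304.5,258),zt); i=onz(c,(256,227),zt)
print("stub cx via outer",f[0]-.024,"inner",i[0]-.0195,"y",(L+R)[1]/2,"w",(L-R)[1],p)
E
```

```text
bore x 0.5556545769334416 0.5174526207257304 0.536553598829586 d 0.03820195620771116 y 0.33546425378360445 d 0.03805306949109155
stub cx via outer 0.45902373302259786 inner 0.45981194928085667 y 0.33203761759321415 w 0.046706408214028716 [0.46   0.3316 0.2241]
```

```bash
python3 -m inch '[[[0.5,-0.05,0,0,0,0],[1,-0.05,0,0,0,0],[1,-0.05,0,0,0,0],[1,-0.03,0,0,0,0],[0.33,0,0,0,0,0]]]' >/dev/null
python3 -m inch '[[[0,0,0.5,0,0,0],[0,0,1,0,0,0],[0,0,1,0,0,0],[0,0,1,0,0,0],[0,0,0.8,0,0,0]]]' >/dev/null
python3 -m inch '[[[0,0,0.4,0,0,0],[0,0,0.1,0,0,0],[0,0,0,0,0,0],[0,0,0,0,0,0],[0,0,0,0,0,0]]]' 
python3 - <<'E'
from h import *
print(to(.5367,.3352,.1195))
o=[]
for n in("scene","side"):
    c=get_calibration(n); im=grab_frame(n)[:,:,::-1].copy(); x,y=np.int32(proj(c,[.536,.3355,.15])); o.append(cv2.resize(im[y-38:y+38,x-38:x+38],(400,400),interpolation=2))
cv2.imwrite("pics/b9.png",np.hstack(o))
E
```

```text
time: 46.4
position: [0.5372, 0.336, 0.1292]
eef_rot: [[1.0, 0.0, 0.002], [0.0, -1.0, 0.001], [0.002, -0.001, -1.0]]
contact_force: [-0.3, 0.1, -1.4]
gripper_width: 0.54
grasp_force: 25.0
[-0.03  0.04  0.49]
```

View pics/b9.png

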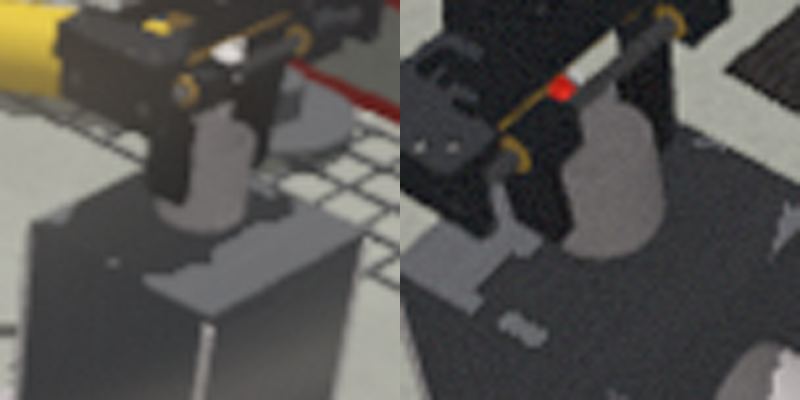

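The stub hangs upright over the box top in both crops, at (203,200) and (615,215). I lower it.

```bash
python3 -m inch '[[[0,0,0.2,0,0,0],[0,0,0.1,0,0,0],[0,0,0.1,0,0,0],[0,0,0,0,0,0],[0,0,0,0,0,0]]]' | grep -E "pos|cont"
python3 -m inch '[[[0,0,0.03,0,0,0],[0,0,0.02,0,0,0],[0,0,0,0,0,0],[0,0,0,0,0,0],[0,0,0,0,0,0]]]' | grep -E "pos|cont"
```

```text
position: [0.5363, 0.3355, 0.1197]
contact_force: [-0.3, -1.2, -1.0]
position: [0.5365, 0.3356, 0.1193]
contact_force: [-2.4, -1.0, 3.6]
```

```bash
python3 -m inch '[[[0,0,0,0,0,0],[0,0,0,0,0,0],[0,0,0,0,0,0],[0,0,0,0,0,0],[0,0,0,0,0,0]]]' 0 >/dev/null
python3 -m inch '[[[0,0,-0.2,0,0,0],[0,0,-0.5,0,0,0],[0,0,-1,0,0,0],[0,0,-1,0,0,0],[0,0,-1,0,0,0]]]' >/dev/null
python3 -m inch '[[[0,0,-1,0,0,0],[-1,0,-1,0,0,0],[-1,0,-0.5,0,0,0],[-1,0,0,0,0,0],[-1,0,0,0,0,0]]]' >/dev/null
python3 -m inch '[[[0,0,0,0,0,0],[0,0,0,0,0,0],[0,0,0,0,0,0],[0,0,0,0,0,0],[0,0,0,0,0,0]]]' | grep -E "time|pos"
python3 - <<'E'
from h import *
im=grab_frame("wrist")[:,:,::-1]; cv2.imwrite("pics/w10.png",im); c=get_calibration("wrist"); print(proj(c,[.536,.3355,.138]),proj(c,[.536,.3355,.183]))
x,y=np.int32(proj(c,[.536,.3355,.175])); g=cv2.cvtColor(im,cv2.COLOR_BGR2GRAY)
cv2.imwrite("pics/c10.png",cv2.resize(im[y-50:y+50,x-50:x+50],(500,500),interpolation=2)); print(x-50,y-50)
print("row",y,g[y,x-45:x+45]); print("col",x,g[y-45:y+45,x])
E
```

```text
time: 49.5
position: [0.457, 0.3354, 0.2427]
[256.03961361 102.5436888 ] [256.07615515 100.89039556]
206 51
row 101 [121 121 121 121 121 122 122 121 121 121 121 121 122 122 122 128 151 188
 214 221 200 151 106  89  86  80  89 106 113 115 116 116 115 115 115 115
 115 116 116 116 117 116 117 117 116 116 116 117 116 116 115 115 116 116
 116 115 115 116 115 116 115 114 112 104  90  85  88  96 132 185 215 217
 197 158 127 121 120 120 120 120 120 120 119 120 120 119 119 119 119 119]
col 256 [114 115 116 118 118 116 116 116 116 117 117 116 114 114 132 176 209 219
 215 195 148 103  88  87  87  85  88 107 114 115 113 113 113 112 112 113
 114 114 114 114 114 115 115 116 117 116 116 147 208 224 225 225 226 225
 225 226 227 226 226 226 226 225 224 223 223 211 155 112 102 129 197 231
 227 205 170 130 114 113 114 114 113 113 112 112 111 111 112 114 115 113]
```

View pics/c10.png

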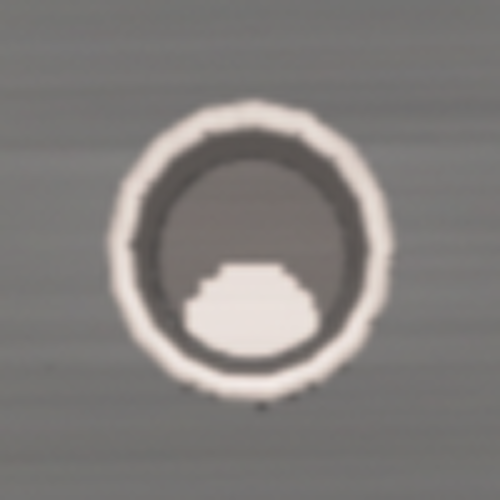

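The stub stands upright with the bore visible concentrically inside it: ring centre about (250,250) and bore about (252,258) in the crop. I'll quantify the offset.

```bash
python3 - <<'E'
from h import *
c=get_calibration("wrist")
for n,z,l,r,t,b in(("stub",.183,226.8,284,70.4,130.6),("bore",.138,237.7,274.6,82.6,122.2)):
    L=onz(c,(l,101),z);R=onz(c,(r,101),z);T=onz(c,(256,t),z);B=onz(c,(256,b),z)
    print(n,(T+B)[0]/2,(T-B)[0],(L+R)[1]/2,(L-R)[1])
print(to(.584,.0922,.17))
E
```

```text
stub 0.535643037562494 0.047353248692480365 0.3360583496301346 0.04725895870252167
bore 0.5357922710115264 0.03702009423076691 0.3353906953669826 0.03612087724339885
[ 6.36 12.16  3.63]
```

The stub is centred on the bore to within about 0.7 mm. Now I return the cans, yellow first.

```bash
python3 -m inch '[[[0,1,0,0,0,0],[0.5,1,0,0,0,0],[0.5,1,0,0,0,0],[0.5,1,0,0,0,0],[0.5,1,0,0,0,0]]]' >/dev/null
python3 -m inch '[[[0.8,1,0,0,0,0],[0.8,1,0,0,0,0],[0.8,1,0,0,0,0],[0.8,1,0,0,0,0],[0.8,1,0,0,0,0]]]' >/dev/null
python3 -m inch '[[[0.4,1,1,0,0,0],[0,1,1,0,0,0],[0,0.16,1,0,0,0],[0,0,0,0,0,0],[0,0,0,0,0,0]]]' >/dev/null
python3 -m inch '[[[0,0,0,0,0,0],[0,0,0,0,0,0],[0,0,0,0,0,0],[0,0,0,0,0,0],[0,0,0,0,0,0]]]' | grep -E "time|pos"
python3 - <<'E'
from h import *
print(to(.5853,.0922,.0902))
E
```

```text
time: 51.55
position: [0.5846, 0.0926, 0.1833]
[0.03 0.02 4.65]
```

```bash
python3 -m inch '[[[0.03,0.02,1,0,0,0],[0,0,1,0,0,0],[0,0,1,0,0,0],[0,0,1,0,0,0],[0,0,0.65,0,0,0]]]' >/dev/null
python3 -m inch '[[[0,0,0,0,0,0],[0,0,0,0,0,0],[0,0,0,0,0,0],[0,0,0,0,0,0],[0,0,0,0,0,0]]]' 1 25 |grep pos
python3 -m inch '[[[0,0,0,0,0,0],[0,0,0,0,0,0],[0,0,0,0,0,0],[0,0,0,0,0,0],[0,0,0,0,0,0]]]' | grep -vE "eef"
python3 -m inch '[[[0,0,-0.3,0,0,0],[0,0,-0.7,0,0,0],[0,0,-1,0,0,0],[0,0,-1,0,0,0],[0,0,-1,0,0,0]]]' | tail -3
python3 -m inch '[[[0,0,-1,0,0,0],[0,0,-1,0,0,0],[0,0,-1,0,0,0],[0,0,-1,0,0,0],[0,0,-1,0,0,0]]]' | tail -3
python3 -m inch '[[[-0.2,0.5,0,0,0,0],[-0.2,1,0,0,0,0],[-0.2,1,0,0,0,0],[-0.2,1,0,0,0,0],[-0.2,1,0,0,0,0]]]' >/dev/null
python3 -m inch '[[[-0.2,1,0,0,0,0],[-0.2,1,0,0,0,0],[-0.2,1,0,0,0,0],[-0.2,1,0,0,0,0],[-0.2,1,0,0,0,0]]]' >/dev/null
python3 -m inch '[[[-0.2,1,0,0,0,0],[-0.2,1,0,0,0,0],[-0.2,1,0,0,0,0],[-0.2,1,0,0,0,0],[-0.2,1,0,0,0,0]]]' >/dev/null
python3 -m inch '[[[-0.2,1,0,0,0,0],[-0.2,1,0,0,0,0],[-0.2,1,0,0,0,0],[-0.2,1,0,0,0,0],[-0.2,1,0,0,0,0]]]' >/dev/null
python3 -m inch '[[[-0.2,1,0,0,0,0],[-0.23,0.46,0,0,0,0],[0,0,0,0,0,0],[0,0,0,0,0,0],[0,0,0,0,0,0]]]' >/dev/null
python3 -m inch '[[[0,0,0,0,0,0],[0,0,0,0,0,0],[0,0,0,0,0,0],[0,0,0,0,0,0],[0,0,0,0,0,0]]]' |grep -E "time|pos"
python3 - <<'E'
from h import *
print(to(.4966,-.3271,.0893))
E
```

```text
position: [0.5858, 0.0921, 0.091]
time: 53.05
position: [0.5855, 0.0919, 0.0905]
contact_force: [-0.0, -1.2, 3.5]
gripper_width: 0.458
grasp_force: 25.0
contact_force: [-0.4, 1.0, -3.1]
gripper_width: 0.462
grasp_force: 25.0
contact_force: [0.2, -0.8, -2.2]
gripper_width: 0.458
grasp_force: 25.0
time: 57.05
position: [0.4967, -0.3272, 0.2699]
[-0.   -0.    9.03]
```

```bash
python3 -m inch '[[[0,0,0.5,0,0,0],[0,0,1,0,0,0],[0,0,1,0,0,0],[0,0,1,0,0,0],[0,0,1,0,0,0]]]' >/dev/null
python3 -m inch '[[[0,0,1,0,0,0],[0,0,1,0,0,0],[0,0,1,0,0,0],[0,0,0.8,0,0,0],[0,0,0.4,0,0,0]]]' >/dev/null
python3 -m inch '[[[0,0,0.1,0,0,0],[0,0,0.1,0,0,0],[0,0,0.05,0,0,0],[0,0,0,0,0,0],[0,0,0,0,0,0]]]' |grep -E "pos|cont"
python3 -m inch '[[[0,0,0.03,0,0,0],[0,0,0.02,0,0,0],[0,0,0,0,0,0],[0,0,0,0,0,0],[0,0,0,0,0,0]]]' |grep -E "pos|cont"
```

```text
position: [0.4971, -0.3276, 0.0917]
contact_force: [0.6, -0.7, -3.0]
position: [0.4966, -0.3273, 0.0899]
contact_force: [-0.5, -0.5, -2.0]
```

```bash
python3 -m inch '[[[0,0,0.03,0,0,0],[0,0,0.02,0,0,0],[0,0,0,0,0,0],[0,0,0,0,0,0],[0,0,0,0,0,0]]]' |grep -E "pos|cont"
python3 -m inch '[[[0,0,0,0,0,0],[0,0,0,0,0,0],[0,0,0,0,0,0],[0,0,0,0,0,0],[0,0,0,0,0,0]]]' 0 |tail -2
python3 -m inch '[[[0,0,-0.5,0,0,0],[0,0,-1,0,0,0],[0,0,-1,0,0,0],[0,0,-1,0,0,0],[0,0,-0.5,0,0,0]]]' >/dev/null
python3 -m inch '[[[0.3,-1,0,0,0,0],[0.3,-1,0,0,0,0],[0.3,-1,0,0,0,0],[0.3,-1,0,0,0,0],[0.3,-1,0,0,0,0]]]' >/dev/null
python3 -m inch '[[[0.3,-1,0,0,0,0],[0.3,-1,0,0,0,0],[0.3,-1,0,0,0,0],[0.3,-1,0,0,0,0],[0.3,-1,0,0,0,0]]]' >/dev/null
python3 -m inch '[[[0.3,-1,0,0,0,0],[0.3,-1,0,0,0,0],[0.3,-1,0,0,0,0],[0.3,-1,0,0,0,0],[0.22,-1,0,0,0,0]]]' >/dev/null
python3 -m inch '[[[0,-1,0,0,0,0],[0,-0.32,0,0,0,0],[0,0,0,0,0,0],[0,0,0,0,0,0],[0,0,0,0,0,0]]]' >/dev/null
python3 -m inch '[[[0,0,0,0,0,0],[0,0,0,0,0,0],[0,0,0,0,0,0],[0,0,0,0,0,0],[0,0,0,0,0,0]]]' |grep -E "time|pos"
python3 - <<'E'
from h import *
print(to(.585,-.0009,.0902))
E
```

```text
position: [0.4969, -0.3275, 0.0894]
contact_force: [-1.1, 0.4, 2.5]
gripper_width: 0.886
grasp_force: 0.0
time: 63.05
position: [0.5849, -0.0009, 0.1689]
[ 0.   -0.    3.94]
```

```bash
python3 -m inch '[[[0,0,1,0,0,0],[0,0,1,0,0,0],[0,0,1,0,0,0],[0,0,0.7,0,0,0],[0,0,0.24,0,0,0]]]' >/dev/null
python3 -m inch '[[[0,0,0,0,0,0],[0,0,0,0,0,0],[0,0,0,0,0,0],[0,0,0,0,0,0],[0,0,0,0,0,0]]]' 1 25 |grep pos
python3 -m inch '[[[0,0,0,0,0,0],[0,0,0,0,0,0],[0,0,0,0,0,0],[0,0,0,0,0,0],[0,0,0,0,0,0]]]' | grep -vE "eef"
python3 -m inch '[[[0,0,-0.3,0,0,0],[0,0,-0.7,0,0,0],[0,0,-1,0,0,0],[0,0,-1,0,0,0],[0,0,-1,0,0,0]]]' | tail -3
python3 -m inch '[[[0,0,-1,0,0,0],[0,0,-1,0,0,0],[0,0,-1,0,0,0],[0,0,-1,0,0,0],[0,0,-1,0,0,0]]]' | tail -3
python3 -m inch '[[[0,0.5,0,0,0,0],[0,1,0,0,0,0],[-0.2,1,0,0,0,0],[-0.2,1,0,0,0,0],[-0.2,1,0,0,0,0]]]' >/dev/null
python3 -m inch '[[[-0.2,1,0,0,0,0],[-0.2,1,0,0,0,0],[-0.2,1,0,0,0,0],[-0.2,1,0,0,0,0],[-0.2,1,0,0,0,0]]]' >/dev/null
python3 -m inch '[[[0,1,0,0,0,0],[0,1,0,0,0,0],[0,1,0,0,0,0],[0,0.92,0,0,0,0],[0,0,0,0,0,0]]]' >/dev/null
python3 -m inch '[[[0,0,0,0,0,0],[0,0,0,0,0,0],[0,0,0,0,0,0],[0,0,0,0,0,0],[0,0,0,0,0,0]]]' |grep -E "time|pos"
python3 - <<'E'
from h import *
print(to(.5529,-.2692,.0893))
E
```

```text
position: [0.5854, -0.0009, 0.0908]
time: 64.55
position: [0.5852, -0.001, 0.0905]
contact_force: [-0.4, -1.8, 2.3]
gripper_width: 0.454
grasp_force: 25.0
contact_force: [0.4, -0.6, -2.5]
gripper_width: 0.461
grasp_force: 25.0
contact_force: [0.5, -0.5, -1.4]
gripper_width: 0.458
grasp_force: 25.0
time: 67.55
position: [0.5531, -0.2687, 0.2702]
[-0.01  0.02  9.05]
```

```bash
python3 -m inch '[[[0,0.02,0.5,0,0,0],[0,0,1,0,0,0],[0,0,1,0,0,0],[0,0,1,0,0,0],[0,0,1,0,0,0]]]' >/dev/null
python3 -m inch '[[[0,0,1,0,0,0],[0,0,1,0,0,0],[0,0,1,0,0,0],[0,0,0.8,0,0,0],[0,0,0.4,0,0,0]]]' >/dev/null
python3 -m inch '[[[0,0,0.1,0,0,0],[0,0,0.1,0,0,0],[0,0,0.05,0,0,0],[0,0,0,0,0,0],[0,0,0,0,0,0]]]' |grep -E "pos|cont"
python3 -m inch '[[[0,0,0.04,0,0,0],[0,0,0.03,0,0,0],[0,0,0,0,0,0],[0,0,0,0,0,0],[0,0,0,0,0,0]]]' |grep -E "pos|cont"
python3 -m inch '[[[0,0,0.03,0,0,0],[0,0,0.01,0,0,0],[0,0,0,0,0,0],[0,0,0,0,0,0],[0,0,0,0,0,0]]]' |grep -E "pos|cont"
```

```text
position: [0.5535, -0.2699, 0.0919]
contact_force: [-0.4, -0.6, -2.5]
position: [0.553, -0.2696, 0.0897]
contact_force: [-0.7, -0.3, -0.7]
position: [0.5533, -0.2698, 0.0894]
contact_force: [-0.0, 0.2, 2.1]
```

```bash
python3 -m inch '[[[0,0,0,0,0,0],[0,0,0,0,0,0],[0,0,0,0,0,0],[0,0,0,0,0,0],[0,0,0,0,0,0]]]' 0 |tail -2
python3 -m inch '[[[0,0,-0.5,0,0,0],[0,0,-1,0,0,0],[0,0,-1,0,0,0],[0,0,-1,0,0,0],[0,0,-0.5,0,0,0]]]' >/dev/null
python3 -m inch '[[[0.3,-1,0,0,0,0],[0.3,-1,0,0,0,0],[0.3,-1,0,0,0,0],[0.3,-1,0,0,0,0],[0.3,-1,0,0,0,0]]]' >/dev/null
python3 -m inch '[[[0.08,-1,0,0,0,0],[0,-1,0,0,0,0],[0,-1,0,0,0,0],[0,-1,0,0,0,0],[0,0,0,0,0,0]]]' >/dev/null
python3 -m inch '[[[0,0,0,0,0,0],[0,0,0,0,0,0],[0,0,0,0,0,0],[0,0,0,0,0,0],[0,0,0,0,0,0]]]' |grep -E "time|pos"
python3 - <<'E'
from h import *
print(to(.5847,-.0899,.0902))
E
```

```text
gripper_width: 0.889
grasp_force: 0.0
time: 72.55
position: [0.5845, -0.0902, 0.1689]
[ 0.01 -0.02  3.93]
```

```bash
python3 -m inch '[[[0,-0.02,1,0,0,0],[0,0,1,0,0,0],[0,0,1,0,0,0],[0,0,0.7,0,0,0],[0,0,0.23,0,0,0]]]' >/dev/null
python3 -m inch '[[[0,0,0,0,0,0],[0,0,0,0,0,0],[0,0,0,0,0,0],[0,0,0,0,0,0],[0,0,0,0,0,0]]]' 1 25 |grep pos
python3 -m inch '[[[0,0,0,0,0,0],[0,0,0,0,0,0],[0,0,0,0,0,0],[0,0,0,0,0,0],[0,0,0,0,0,0]]]' | grep -vE "eef"
python3 -m inch '[[[0,0,-0.3,0,0,0],[0,0,-0.7,0,0,0],[0,0,-1,0,0,0],[0,0,-1,0,0,0],[0,0,-1,0,0,0]]]' | tail -3
python3 -m inch '[[[0,0,-1,0,0,0],[0,0,-1,0,0,0],[0,0,-1,0,0,0],[0,0,-1,0,0,0],[0,0,-1,0,0,0]]]' | tail -3
python3 -m inch '[[[0,0.5,0,0,0,0],[0,1,0,0,0,0],[-0.2,1,0,0,0,0],[-0.2,1,0,0,0,0],[-0.2,1,0,0,0,0]]]' >/dev/null
python3 -m inch '[[[-0.2,1,0,0,0,0],[-0.2,1,0,0,0,0],[-0.2,1,0,0,0,0],[-0.2,1,0,0,0,0],[-0.19,1,0,0,0,0]]]' >/dev/null
python3 -m inch '[[[0,1,0,0,0,0],[0,1,0,0,0,0],[0,1,0,0,0,0],[0,1,0,0,0,0],[0,1,0,0,0,0]]]' >/dev/null
python3 -m inch '[[[0,0.17,0,0,0,0],[0,0,0,0,0,0],[0,0,0,0,0,0],[0,0,0,0,0,0],[0,0,0,0,0,0]]]' |grep -E "time|pos"
python3 - <<'E'
from h import *
print(to(.5529,-.3833,.0893))
E
```

```text
position: [0.585, -0.0893, 0.091]
time: 74.05
position: [0.5849, -0.0895, 0.0907]
contact_force: [0.6, -2.1, 2.9]
gripper_width: 0.46
grasp_force: 25.0
contact_force: [0.5, -0.5, -2.2]
gripper_width: 0.456
grasp_force: 25.0
contact_force: [-0.3, 0.2, -2.8]
gripper_width: 0.458
grasp_force: 25.0
time: 77.05
position: [0.553, -0.3818, 0.2705]
[-0.01  0.07  9.06]
```

```bash
python3 -m inch '[[[0,0.05,0.5,0,0,0],[0,0,1,0,0,0],[0,0,1,0,0,0],[0,0,1,0,0,0],[0,0,1,0,0,0]]]' >/dev/null
python3 -m inch '[[[0,0,1,0,0,0],[0,0,1,0,0,0],[0,0,1,0,0,0],[0,0,0.8,0,0,0],[0,0,0.4,0,0,0]]]' >/dev/null
python3 -m inch '[[[0,0,0.1,0,0,0],[0,0,0.1,0,0,0],[0,0,0.05,0,0,0],[0,0,0,0,0,0],[0,0,0,0,0,0]]]' |grep -E "pos|cont"
python3 -m inch '[[[0,0,0.04,0,0,0],[0,0,0.03,0,0,0],[0,0,0,0,0,0],[0,0,0,0,0,0],[0,0,0,0,0,0]]]' |grep -E "pos|cont"
python3 -m inch '[[[0,0,0.03,0,0,0],[0,0,0.01,0,0,0],[0,0,0,0,0,0],[0,0,0,0,0,0],[0,0,0,0,0,0]]]' |grep -E "pos|cont"
```

```text
position: [0.5533, -0.384, 0.0922]
contact_force: [-0.6, -0.4, -2.5]
position: [0.5528, -0.3836, 0.0899]
contact_force: [-1.2, 0.1, -2.3]
position: [0.5531, -0.3839, 0.0897]
contact_force: [-1.0, -0.0, 2.1]
```

```bash
python3 -m inch '[[[0,0,0,0,0,0],[0,0,0,0,0,0],[0,0,0,0,0,0],[0,0,0,0,0,0],[0,0,0,0,0,0]]]' 0 |tail -2
python3 -m inch '[[[0,0,-0.5,0,0,0],[0,0,-1,0,0,0],[0,0,-1,0,0,0],[0,0,-1,0,0,0],[0,0,-0.5,0,0,0]]]' >/dev/null
python3 -m inch '[[[0,0,-1,0,0,0],[0,0,-1,0,0,0],[-0.8,-0.6,-1,0,0,0],[-0.8,-0.6,-1,0,0,0],[-0.8,-0.6,-1,0,0,0]]]' >/dev/null
python3 -m inch '[[[-0.8,-0.6,-1,0,0,0],[-0.8,-0.55,-0.6,0,0,0],[0,0,0,0,0,0],[0,0,0,0,0,0],[0,0,0,0,0,0]]]' >/dev/null
python3 -m inch '[[[0,0,0,0,0,0],[0,0,0,0,0,0],[0,0,0,0,0,0],[0,0,0,0,0,0],[0,0,0,0,0,0]]]' |grep -E "time|pos"
python3 - <<'E'
from h import *
np.set_printoptions(precision=4,suppress=True)
c=get_calibration("wrist"); im=np.ascontiguousarray(grab_frame("wrist")[:,:,::-1]); cv2.imwrite("pics/w11.png",im)
for n,X in [("red",[.5526,-.2691,.153]),("green",[.5529,-.3827,.153]),("yellow",[.4963,-.3271,.153])]:
    p=proj(c,X); e=cap(im,tuple(int(round(v)) for v in p),45); print(n,p,e[0],e[1],onz(c,e[0],.153)-X)
s0=cv2.imread("pics/scene0.png"); s1=np.ascontiguousarray(grab_frame("scene")[:,:,::-1]); d0=cv2.imread("pics/side0.png"); d1=np.ascontiguousarray(grab_frame("side")[:,:,::-1])
for n,a,b,ps in(("scene",s0,s1,((93,221),(109,193),(146,195))),("side",d0,d1,((330,103),(338,116),(313,119)))):
    for p in ps: print(n,np.round(cap(a,p,30)[0],1),np.round(cap(b,p,30)[0],1))
cv2.imwrite("pics/b11.png",np.hstack([cv2.resize(s1,(400,300)),cv2.resize(d1,(400,300))]))
E
```

```text
gripper_width: 0.888
grasp_force: 0.0
time: 82.05
position: [0.4728, -0.3247, 0.3009]
red [206.8828 103.1757] (208.5599365234375, 103.81130981445312) (33.33292770385742, 35.57443618774414) [-0.0007 -0.0019 -0.    ]
green [307.6044 102.8542] (309.58819580078125, 103.43733978271484) (32.529571533203125, 34.70785140991211) [-0.0006 -0.0023 -0.    ]
yellow [258.204  153.0291] (259.4403076171875, 153.86094665527344) (28.41890525817871, 31.353866577148438) [-0.001  -0.0015 -0.    ]
scene [ 93.1 221.9] [ 92.9 221.6]
scene [107.4 194. ] [107.6 193.9]
scene [144.6 196.4] [144.2 196.3]
side [330.2 101.6] [330.4 101.5]
side [338.5 114.8] [338.1 114.7]
side [312.7 117.6] [312.6 117.6]
```

View pics/b11.png

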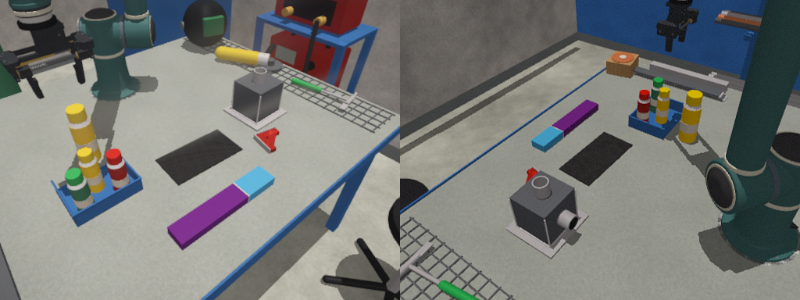

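In both fixed cameras the caps are back within 0.4 px of their starting pixels. All three cans stand in the bin, the stub stands on the box over the bore, and the magnet and rod box are untouched.

```bash
python3 -c "
from station import *
print(hand_in())"
```

```text
the job is handed in; nothing more can be done
None
```

The job is handed in at about 82 s: the stub stands within about 0.7 mm of the bore centre, all three cans are upright within roughly 1 mm of where they started, and the magnet and electrode box were not touched.

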